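# Feel the gap of a carving vise with a tapered gauge

### The job

Lift the yellow-handled tapered gauge out of the tool rack and slide its blade, thin end down, into the gap between the two steel jaw plates of the green vise, until it drags snugly between both plates and has pushed the sprung plate back by about 2 mm, without forcing it. Finish while still holding the gauge upright by its handle at that depth; do not let go. Leave the other two tools in the rack where they are.

Things in the scene. Friction and masses are not known exactly. Their poses are not given: they have to be found in the camera images.
- gauge: Tapered gauge, 140 g, upright in a rack slot, tip 20 mm above the bench. Origin: middle of the blade's thin lower end; z up, x across thickness, y across width. Steel blade 28 mm wide, 90 long, 3 mm thick at the tip growing evenly on both faces to 12 at z = 90 (0.1 mm per mm). Brass collar 24 x 44 mm, z = 90 to 98, rests on the rack. Yellow handle 18 (x) x 26 mm (y), z = 98 to 170 mm.
- rack: Fixed wooden tool rack, 70 x 240 mm (x, y), top at z = 110 mm; origin under its centre. Three slots 17 x 35 mm at y = -75, 0 and 75 mm through its 16 mm top board; gauge, chisel and scraper hang in them in any order, their axes along the rack's. Lift the gauge straight up by 92 mm or more to free it.
- vise: Fixed green vise, wooden base 190 x 100 x 20 mm, two upright steel jaw plates 80 mm long. Origin on the bench below the fixed plate's face (plane x = 0); x points across the gap to the sprung plate, y along the jaws, z up. Faces plumb from z = 22 to 110 mm; above, lips flare out 9 mm each side up to z = 121 mm. The gap is empty down to z = 20 mm. The gauge fits either way round.
- vise_edge (a point): Top edge of the fixed jaw plate's plumb face, just under its lip, middle of the jaw's length, 110 mm above the bench. Axes as the vise.
- plate_edge (a point): The same point on the sprung plate's face; it moves with that plate. The gap, 5 to 7 mm when empty, is the distance along the vise's x axis from vise_edge to this point.
- plate (a joint): How far the sprung plate is pushed back (m): 0 as it rests, grows along the vise's x axis away from the fixed plate, at most 0.010. The spring presses with about 2 N at first and 2 N more for each mm. Pushing the blade down at 2 mm of give takes about 8 N. Centred between both plates the blade feels no net sideways force; off-centre, only one plate pushes it (the sprung plate towards -x).
- chisel: Palm chisel with a short round dark wooden handle, hanging in the rack by a collar like the gauge's, same height (tip origin, 20 mm above the bench; top at 168 mm). Leave alone.
- scraper: Palm scraper with a short round red handle, hanging in the rack likewise (tip origin; top at 166 mm). Leave alone.
Not all that is in view belongs to the job. What is shaped like the vise but purple or white is not meant.

How it is judged (in metres and radians):
On the way:
1. the gauge is lifted right out of the rack (height (world z) of gauge above 0.112 m and contact force between the fingers and gauge above 1 N), for 0.1 s.
At the end, for the whole second after the job is handed in: Gauge still gripped (>2 N), at rest, upright (0.15 rad), tip 15-78 mm below the plates' top edge and within 25 mm of the jaws' middle, pressing the fixed plate (>0.5 N) and holding the sprung plate back by 0.8-3.5 mm. Chisel and scraper within 30 mm of its start (value of joint plate between 0.0008 and 0.0035 m and contact force between gauge and vise above 0.5 N and contact force between the fingers and gauge above 2 N and contact force between gauge and rack below 0.1 N and z of gauge in the frame of vise_edge between -0.078 and -0.015 m and y of gauge in the frame of vise_edge between -0.025 and 0.025 m and x of gauge in the frame of vise_edge between -0.002 and 0.012 m and angle between gauge's own z axis and vertical below 0.15 rad and linear speed of gauge below 0.01 m/s and distance of each of chisel, scraper from where it was at the start of the episode below 0.03 m); the arm keeps its last pose, push and grip.
It fails at once if the sprung plate is forced back by more than 5 mm (value of joint plate above 0.005 m).
It fails at once if the chisel or the scraper is moved by more than 30 mm (distance of any of chisel, scraper from where it was at the start of the episode above 0.03 m).
It also fails if it takes over 53 s, if anything falls off the work surface, if the arm or the gripper's body presses on something with over 40 N, if the wrist force passes 120 N, or if a joint passes its speed limit or range.

### The arm

A 7-joint arm with a two-finger parallel gripper is mounted at the origin on the work surface. World frame = base frame: x ahead of the robot, y to its left, z up, the work surface at z = 0. Lengths are in m, angles in degrees, forces in N, time in s.
With the tool pointing down it reaches from about 0.35 to 0.9 m from the base axis. Payload 7.2 kg.
Tool frame: the origin (TCP) lies at the very end of the fingers, on their centre line; the grasp point (between the pads) lies 19 mm behind it; y points along the fingers, x is the direction in which the jaws open and shut, and the axes are right-handed (so a half turn about y gives the same grasp; the last joint's range is limited). The gripper opens to 88 mm and grips with 3 to 60 N. Pads are 20 mm wide; open, the fingers measure 115 mm over their backs; the gripper's body (75 mm by 178 mm) begins 61 mm behind the grasp point.
Start: joints at [-77.132, 23.554, -0.728, 91.456, 0.321, 64.991, -4.71], TCP at [0.18, 0.598, 0.187] pointing down, gripper open.
Joint ranges: [-169.25, 169.25], [-16.82, 113.86], [-84.01, 82.57], [7.8, 145.47], [-59.2, 239.2], [7.22, 106.19], [-163.78, 163.78]. Speed limits (degrees/s): [136.94, 136.94, 172.46, 172.46, 180, 180, 180].

### API

Orientations are given as a 3x3 rotation matrix whose columns are the frame's x, y, z axes.
In Python, from cell import * gives the robot as it stands.
- The arm moves only by the tool send_rows, never from a script. Its argument "rows" is a list of rows, each a list of 3 entries, a list of its own where there are three numbers: the shift along the world's x, y, z in m, then the turn, a rotation vector about the world's x, y, z in rad, then the closure, from 0 (fully open) to 1 (shut). In form: [[[x, y, z], [wx, wy, wz], grip], ...]. A call has 1 to 12 rows; each row shifts and turns the pose as measured when the row begins; what a row does not reach is not made up. A row lasts 1/10 s, in which the tool goes at most 50 mm and 8.59 degrees, less where a joint would pass 70% of its speed; a pose out of reach is approached as far as the arm can. A call is refused whole if a number of a shift passes 0.05 or a number of a turn 0.15, either way. A call with a gripper value outside its range is refused whole. The fingers move at their own pace and stop on an object; "force" is the grip in N (left out, the last holds). Time passes only in rows, so rows that do not move let the fingers close. It gives the time, the measured TCP pose, the force and the opening at its end, in the units of the state.
- state(): the state, without advancing time (a new reading comes with each control period).
- grab_frame(name): name is "side" or "top" or "wrist"; returns (picture, depth): 400x640x3 uint8, red, green, blue; 400x640 float32, m along the optical axis (not along the pixel's ray), 0 where there is no reading.
- camera_params(name): a dict with "vfov" (degrees; the focal length in pixels is half the picture's height over the tangent of half this angle, whatever the lens; pixels are square), "cx", "cy" (the principal point, pixels), "cam_to_world" (4x4, takes a point from camera to world coordinates). Camera axes: x right, y up, looking along -z (the intrinsics and any distortion apply to the point x, -y, -z); pixel columns grow to the right and rows downward; lengths in m; the calibration is good to about 2 mm. The wrist camera is an equidistant fisheye: a pixel r from the principal point sees the ray r / f radians off the axis. A picture is of the moment at which its call begins: read the wrist's pose just before it. camera_params takes no time and is no camera call; for the wrist camera it gives the pose at the moment of the call.
- hand_in(): hands the job in, once; it reports no verdict.
Trained networks look in the newest picture that a camera, given by its name, has taken for a name from the list of things; names that differ only in an ending like _2 or _b are one class to them, and where a whole thing is asked for, a point or a joint stands for the part that bears it (a point fixed in the world has none). Each returns a list of dicts, best first, with "score" (0 to 1); they miss things now and then, are a little off and sometimes report something else, mostly with a low value. They report only what shows in the picture. A call takes as long as a camera call. They do not tell look-alikes from the thing itself.
- boxes_of(camera, query): "box" ([left, top, right, bottom] in pixels, round what is visible of it).
The state is a dict: "time_s": time; "joints": joint angles; "joint_velocities": joint speeds; "joint_torque": joint torques, N m; "eef_pos": TCP position; "tool_rot": TCP orientation; "force": force on the tool from outside, world axes, zero at the start; "wrist_torque": the same for the moment, N m; "opening": opening from 0.0 (shut) to 1.0 (fully open).
Only numpy, scipy, OpenCV 4.12 (cv2) and the standard library are available. Lean on these libraries where they do the work, as an engineer would, in place of code of your own. Each camera call takes 0.05 s, during which the arm holds its last target.

## Working session

There is one attempt and no reset: what is moved stays moved. The work goes in short steps, Python scripts to look and compute and a tool call to move; the robot and the scene stay as the last step left them, time stands still between calls to the robot, and variables do not carry over. Pictures are saved under pics/ and viewed, and the job is handed in when it is done.

Besides the shell and the picture viewer there is one more tool, called after "Emit:" as name(argument=value, ...), one argument or row to a line, values as JSON. send_rows: Moves the arm, as the interface text tells. Its arguments: {"type":"object","properties":{"rows":{"type":"array","items":{"type":"array"}},"force":{"type":"number"}},"required":["rows"]}

```bash
ls; mkdir -p pics; cat > h.py <<'E'
from cell import *
import numpy as np, cv2
def snap(name,fn):
    p=camera_params(name); im,d=grab_frame(name)
    cv2.imwrite('pics/'+fn+'.png',im[:,:,::-1]); np.savez('pics/'+fn+'.npz',im=im,d=d,M=p['cam_to_world'],vfov=p['vfov'],cx=p['cx'],cy=p['cy'])
    return p,im,d
def cloud(p,d):
    f=200/np.tan(np.radians(p['vfov'])/2)
    v,u=np.mgrid[0:400,0:640]
    P=np.stack([(u-p['cx'])/f*d,-(v-p['cy'])/f*d,-d],-1)
    M=np.array(p['cam_to_world']); return P@M[:3,:3].T+M[:3,3]
E
python3 - <<'E'
from h import *
print(state())
for n in ['side','top','wrist']:
    p,im,d=snap(n,n+'0'); print(n,p)
    for q in ['gauge','vise','rack','chisel','scraper','vise_edge','plate_edge']:
        try: print(q,boxes_of(n,q)[:3])
        except Exception as e: print(q,e)
print(state()['time_s'])
E
```

```text
pics
{'time_s': 0.0, 'joints': array([-77.13090747,  23.5990717 ,  -0.73003622,  91.50311349,
         0.32060479,  64.98873951,  -4.70958577]), 'joint_velocities': array([-0.06642436,  0.14186284, -0.06600882, -0.0815154 ,  0.03368875,
        0.01395937, -0.06146847]), 'joint_torque': array([-1.48588156e-04, -5.87956238e+01,  6.41665701e-01, -2.91078919e+01,
       -5.36676915e-02,  1.81528938e-02,  1.41361288e-04]), 'eef_pos': array([0.18026796, 0.59786806, 0.18612591]), 'tool_rot': array([[ 2.88591827e-01, -3.56997495e-04, -9.57452155e-01],
       [ 9.57450970e-01, -1.50979239e-03,  2.88592033e-01],
       [-1.54858061e-03, -9.99998797e-01, -9.39061473e-05]]), 'force': array([0.26921766, 0.2263056 , 0.67118453]), 'wrist_torque': array([-0.03457141, -0.06120635,  0.0059937 ]), 'opening': 0.996213106855936}
side {'vfov': 49.51394482898877, 'cx': 321.60673554675395, 'cy': 194.2843562989237, 'cam_to_world': array([[ 0.96600154,  0.19727718, -0.16710101,  0.30494167],
       [-0.25851456,  0.74543676, -0.61440562, -0.5045872 ],
       [ 0.00335503,  0.63671481,  0.77109208,  0.6935123
[... 1897 characters left out ...]
646984690485, 'cx': 322.5149328641746, 'cy': 198.8225761886081, 'cam_to_world': array([[ 2.89672204e-01, -9.28100436e-01, -2.33922197e-01,
         1.16904809e-01],
       [ 9.57125592e-01,  2.81087834e-01,  7.00016414e-02,
         6.18137884e-01],
       [ 7.84129837e-04, -2.44170451e-01,  9.69732012e-01,
         3.84693909e-01],
       [ 0.00000000e+00,  0.00000000e+00,  0.00000000e+00,
         1.00000000e+00]])}
gauge []
vise [{'box': [0.0, 305.7, 21.0, 345.9], 'score': 0.72}, {'box': [26.4, 379.9, 50.1, 400.0], 'score': 0.66}]
rack []
chisel []
scraper []
vise_edge [{'box': [1.2, 306.8, 18.6, 351.1], 'score': 0.68}, {'box': [30.2, 384.2, 47.7, 400.0], 'score': 0.47}]
plate_edge []
1.2
```

View pics/side0.png

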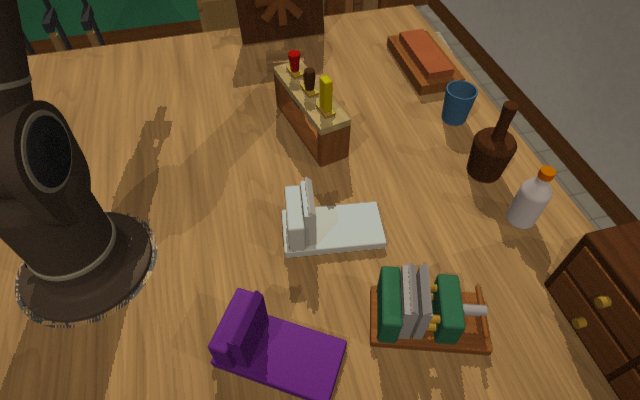

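View pics/top0.png

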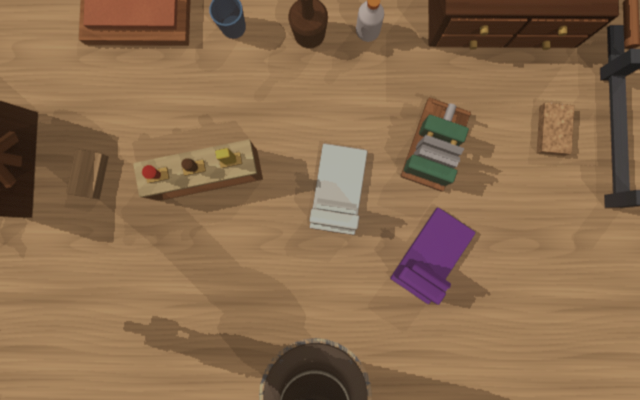

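View pics/wrist0.png

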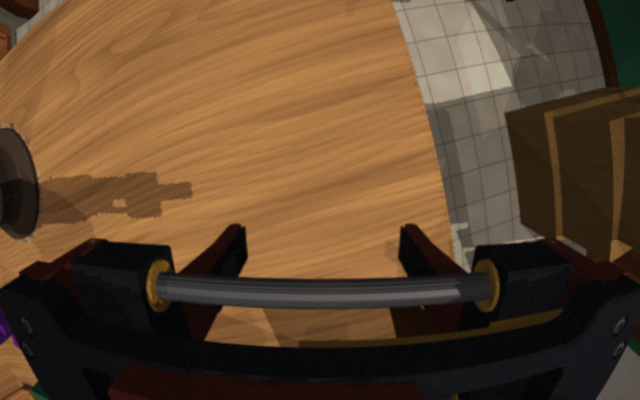

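The gauge (yellow) is at (326,95) in side and (225,156) in top. The green vise is at (430,305) in side and (437,145) in top, with its screw pointing to the top of the top picture. Now the point clouds.

```bash
cat > m.py <<'E'
from h import *
def load(fn):
    z=np.load('pics/'+fn+'.npz'); p=dict(vfov=float(z['vfov']),cx=float(z['cx']),cy=float(z['cy']),cam_to_world=z['M']); return p,z['im'],z['d']
E
python3 - <<'E'
from m import *
for n in ['top0','side0']:
    p,im,d=load(n); C=cloud(p,d)
    hsv=cv2.cvtColor(im,cv2.COLOR_RGB2HSV)
    yel=(hsv[...,0]>24)&(hsv[...,0]<33)&(hsv[...,1]>190)&(hsv[...,2]>90)&(d>0)
    m=yel&(C[...,2]>.12)&(C[...,2]<.2)
    P=C[m]; print(n,'yel',m.sum(),P.min(0),P.max(0),np.median(P,0))
    t=P[P[:,2]>np.percentile(P[:,2],90)-.006]
    if n=='top0':
        r=cv2.minAreaRect((t[:,:2]*1000).astype(np.float32)); print(r)
    # rack top 
    b=(60,130,50,210) if 0 else None
    if n=='top0': sl=np.s_[135:205,130:270]
    else: sl=np.s_[55:170,265:360]
    Q=C[sl].reshape(-1,3); q=Q[(abs(Q[:,2]-.11)<.006)]; print('rack',len(q),np.median(q,0),cv2.minAreaRect((q[:,:2]*1000).astype(np.float32)))
    sl=np.s_[95:195,400:475] if n=='top0' else np.s_[255:360,365:500]
    Q=C[sl].reshape(-1,3); q=Q[(Q[:,2]>.095)]; print('vise',len(q),cv2.minAreaRect((q[:,:2]*1000).astype(np.float32)),q[:,2].max())
    q=Q[(abs(Q[:,2]-.02)<.006)]; print('base',len(q),cv2.minAreaRect((q[:,:2]*1000).astype(np.float32)))
for n,s in [('top0',np.s_[90:200,395:480]),('side0',np.s_[250:360,360:500]),('top0',np.s_[130:210,125:275])]:
    p,im,d=load(n); c=im[s][:,:,::-1]; k=6
    print(c.shape); cv2.imwrite('pics/z_%s_%d.png'%(n,s[1].start),cv2.resize(c,None,fx=5,fy=5,interpolation=cv2.INTER_CUBIC))
E
```

```text
Traceback (most recent call last):
ValueError: zero-size array to reduction operation minimum which has no identity
```

```bash
python3 - <<'E'
from m import *
for n,us in [('top0',[(225,156),(190,167),(440,145),(300,100)]),('side0',[(326,95),(326,85),(430,305),(150,150)])]:
    p,im,d=load(n); C=cloud(p,d)
    hsv=cv2.cvtColor(im,cv2.COLOR_RGB2HSV)
    for u,v in us: print(n,u,v,d[v,u],C[v,u],hsv[v,u])
E
```

```text
top0 225 156 0.87666047 [0.49062338 0.16676091 0.19304271] [ 24 158 163]
top0 190 167 0.9043544 [0.47377505 0.23928801 0.16458825] [ 14 146  70]
top0 440 145 0.95627826 [ 0.53061496 -0.24963668  0.11280345] [ 13  32 129]
top0 300 100 1.0781636 [0.6537389  0.04065441 0.00227244] [ 15 114 161]
side0 326 95 0.84723276 [0.49306844 0.15831937 0.16374022] [ 24 255 112]
side0 326 85 0.8312988 [0.49331171 0.16014048 0.1859081 ] [ 24 255 113]
side0 430 305 0.6142764 [ 0.52495815 -0.283757    0.12051704] [ 16  37 130]
side0 150 150 0.9803272 [1.13789663e-01 2.72628230e-01 2.39790563e-05] [ 16 148 119]
```

```bash
python3 - <<'E'
from m import *
for n in ['top0','side0']:
    p,im,d=load(n); C=cloud(p,d)
    hsv=cv2.cvtColor(im,cv2.COLOR_RGB2HSV)
    yel=(hsv[...,0]>=22)&(hsv[...,0]<33)&(hsv[...,1]>150)&(d>0)
    m=yel&(C[...,2]>.13)&(C[...,2]<.22)&(np.hypot(C[...,0]-.49,C[...,1]-.16)<.05)
    P=C[m]; print(n,'yel',m.sum(),P.min(0),P.max(0),np.median(P,0))
    t=P[P[:,2]>np.percentile(P[:,2],90)-.006]
    r=cv2.minAreaRect((t[:,:2]*1000).astype(np.float32)); print(len(t),r)
    sl=np.s_[135:205,130:270] if n=='top0' else np.s_[55:170,265:360]
    Q=C[sl].reshape(-1,3); q=Q[(abs(Q[:,2]-.11)<.006)]; print('rack',len(q),np.median(q,0),cv2.minAreaRect((q[:,:2]*1000).astype(np.float32)))
    sl=np.s_[95:195,400:475] if n=='top0' else np.s_[255:360,365:500]
    Q=C[sl].reshape(-1,3); q=Q[(Q[:,2]>.095)]; print('vise',len(q),cv2.minAreaRect((q[:,:2]*1000).astype(np.float32)),q[:,2].max())
    q=Q[(abs(Q[:,2]-.02)<.006)]; print('base',len(q),cv2.minAreaRect((q[:,:2]*1000).astype(np.float32)))
for n,s in [('top0',np.s_[90:200,395:480]),('side0',np.s_[250:360,360:500]),('top0',np.s_[130:210,125:275])]:
    p,im,d=load(n); c=im[s][:,:,::-1]; k=5
    cv2.imwrite('pics/z_%s_%d.png'%(n,s[1].start),cv2.resize(c,None,fx=k,fy=k,interpolation=cv2.INTER_CUBIC))
E
```

```text
top0 yel 113 [0.48751995 0.15991859 0.13592167] [0.50456594 0.18405121 0.19386276] [0.49506183 0.17128137 0.18996251]
108 ((495.6674499511719, 171.8961181640625), (16.497943878173828, 22.55017852783203), 12.792668342590332)
rack 3122 [0.47827956 0.24492442 0.11021555] ((480.6195983886719, 247.25538635253906), (71.23596954345703, 240.87405395507812), 12.369510650634766)
vise 864 ((458.5884094238281, -142.60781860351562), (86.3475570678711, 326.50347900390625), 29.41383934020996) 1.0593506925870093
base 942 ((552.6077270507812, -262.9403076171875), (100.84539794921875, 190.86920166015625), 70.7782974243164)
side0 yel 378 [0.48457395 0.15692248 0.1300876 ] [0.5059486  0.184728   0.19327121] [0.49290143 0.16263728 0.16635044]
96 ((495.8530578613281, 170.94143676757812), (17.522457122802734, 25.469738006591797), 12.008888244628906)
rack 1576 [0.4721236  0.2119325  0.11071053] ((480.1145935058594, 245.98985290527344), (72.29927062988281, 242.79115295410156), 12.32153606414795)
vise 1539 ((436.632080078125, -369.34381103515625), (372.8260803222656, 59.44120407104492), 54.82124710083008) 0.6935123084241646
base 2103 ((552.3984985351562, -263.59619140625), (101.43750762939453, 189.76690673828125), 70.77210235595703)
```

View pics/z_top0_395.png

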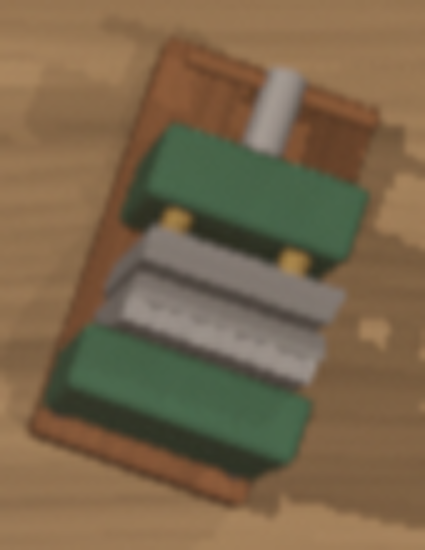

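View pics/z_top0_125.png

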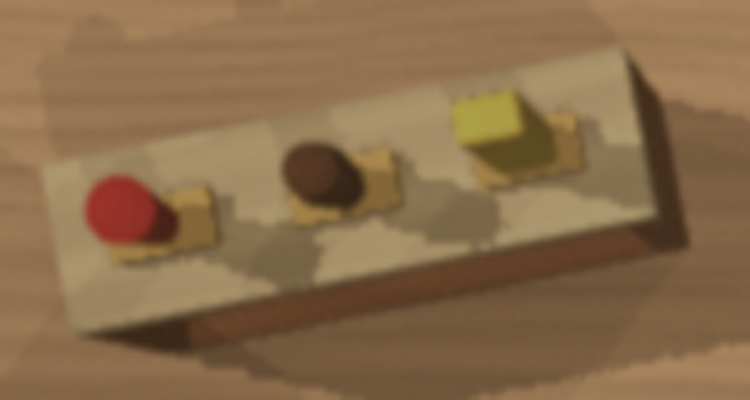

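View pics/z_side0_360.png

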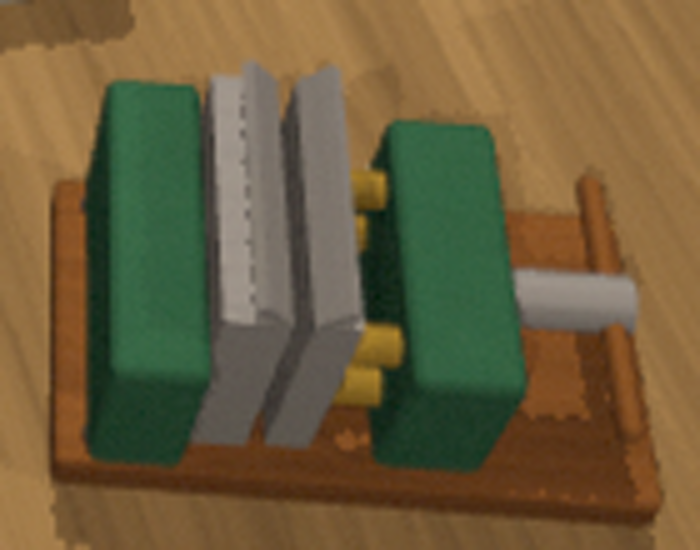

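```bash
python3 - <<'E'
from m import *
a=np.radians(-19.23); ex=np.array([np.cos(a),np.sin(a)]); ey=np.array([-ex[1],ex[0]]); c=np.array([.5525,-.2633])
for n in ['top0','side0']:
    p,im,d=load(n); C=cloud(p,d)
    m=(d>0)&(np.hypot(C[...,0]-c[0],C[...,1]-c[1])<.11)
    hsv=cv2.cvtColor(im,cv2.COLOR_RGB2HSV)
    P=C[m]; g=hsv[...,1][m]<75; x=(P[:,:2]-c)@ex; y=(P[:,:2]-c)@ey; z=P[:,2]
    print(n)
    gr=g&(abs(y)<.045)&(z>.1)
    print('gray y range',y[gr].min(),y[gr].max(), 'zmax',z[gr].max())
    for lo in np.arange(-.07,.045,.002):
        s=(x>=lo)&(x<lo+.002)&(abs(y)<.035)
        if s.sum(): print('%.3f n%d g%.2f z50 %.3f zmin %.3f zmax %.3f'%(lo+.001,s.sum(),g[s].mean(),np.median(z[s]),z[s].min(),z[s].max()))
E
```

```text
top0
gray y range -0.03988152546635946 0.04064627434320534 zmax 0.12376773200428959
-0.069 n30 g0.60 z50 0.090 zmin 0.088 zmax 0.094
-0.067 n31 g0.87 z50 0.090 zmin 0.087 zmax 0.092
-0.065 n33 g0.79 z50 0.090 zmin 0.086 zmax 0.094
-0.063 n34 g0.71 z50 0.089 zmin 0.086 zmax 0.094
-0.061 n35 g0.74 z50 0.090 zmin 0.086 zmax 0.094
-0.059 n32 g0.94 z50 0.090 zmin 0.087 zmax 0.094
-0.057 n29 g1.00 z50 0.089 zmin 0.084 zmax 0.092
-0.055 n107 g1.00 z50 0.099 zmin 0.085 zmax 0.112
-0.053 n44 g1.00 z50 0.110 zmin 0.082 zmax 0.113
-0.051 n34 g1.00 z50 0.110 zmin 0.108 zmax 0.115
-0.049 n33 g1.00 z50 0.110 zmin 0.108 zmax 0.113
-0.047 n42 g1.00 z50 0.110 zmin 0.106 zmax 0.123
-0.045 n72 g1.00 z50 0.117 zmin 0.107 zmax 0.124
-0.043 n28 g1.00 z50 0.120 zmin 0.105 zmax 0.123
-0.041 n23 g1.00 z50 0.117 zmin 0.114 zmax 0.120
-0.039 n24 g1.00 z50 0.116 zmin 0.114 zmax 0.117
-0.037 n24 g1.00 z50 0.113 zmin 0.109 zmax 0.116
-0.035 n17 g1.00 z50 0.112 zmin 0.107 zmax 0.114
-0.033 n1 g1.00 z50 0.108 zmin 0.108 zmax 0.108
-0.031 n1 g1.00 z50 0.094 zmin 0.094 zmax 0.094
-0.029 n104 g1.00 z50 0.101 zmin 0.08
[... 3515 characters left out ...]
0 0.086 zmin 0.083 zmax 0.089
0.015 n56 g0.00 z50 0.086 zmin 0.085 zmax 0.088
0.017 n54 g0.00 z50 0.086 zmin 0.084 zmax 0.088
0.019 n54 g0.00 z50 0.086 zmin 0.084 zmax 0.088
0.021 n57 g0.00 z50 0.086 zmin 0.082 zmax 0.089
0.023 n60 g0.00 z50 0.086 zmin 0.084 zmax 0.089
0.025 n58 g0.00 z50 0.086 zmin 0.084 zmax 0.088
0.027 n49 g0.00 z50 0.086 zmin 0.085 zmax 0.088
0.029 n60 g0.00 z50 0.086 zmin 0.083 zmax 0.088
0.031 n56 g0.00 z50 0.086 zmin 0.083 zmax 0.088
0.033 n55 g0.00 z50 0.086 zmin 0.084 zmax 0.088
0.035 n56 g0.00 z50 0.086 zmin 0.083 zmax 0.088
0.037 n25 g0.08 z50 0.085 zmin 0.083 zmax 0.086
0.039 n2 g0.50 z50 0.082 zmin 0.082 zmax 0.082
0.045 n13 g0.85 z50 0.063 zmin 0.019 zmax 0.066
```

Emit:
send_rows(
  rows=[
    [[0.01, -0.015, 0.02], [0, 0, -0.09], 0],
    [[0.025, -0.035, 0.02], [0, 0, -0.09], 0],
    [[0.025, -0.035, 0.02], [0, 0, -0.09], 0],
    [[0.025, -0.035, 0.01], [0, 0, -0.09], 0],
    [[0.025, -0.035, 0], [0, 0, -0.09], 0],
    [[0.025, -0.035, 0], [0, 0, -0.09], 0],
    [[0.025, -0.035, 0], [0, 0, -0.09], 0],
    [[0.025, -0.035, 0], [0, 0, -0.09], 0],
    [[0.025, -0.035, 0], [0, 0, -0.09], 0],
    [[0.025, -0.035, 0], [0, 0, -0.09], 0],
    [[0.025, -0.035, 0], [0, 0, -0.09], 0],
    [[0.025, -0.035, 0], [0, 0, -0.07], 0],
  ],
)

```text
time_s: 2.4
eef_pos: [0.468, 0.1868, 0.2605]
tool_rot: [[0.982, 0.003, -0.187], [0.187, 0.009, 0.982], [0.005, -1.0, 0.008]]
force: [0.5, 0.4, -0.8]
opening: 1.0
```

Emit:
send_rows(
  rows=[
    [[0.02, -0.01, 0], [-0.005, 0.002, 0.02], 0],
    [[0.008, -0.005, 0], [-0.005, 0.002, 0.01], 0],
    [[0, 0, 0], [0, 0, 0], 0],
  ],
)

```text
time_s: 2.7
eef_pos: [0.4996, 0.1646, 0.2614]
tool_rot: [[0.979, 0.001, -0.205], [0.205, -0.002, 0.979], [0.001, -1.0, -0.003]]
force: [-0.1, -0.3, -0.4]
opening: 0.998
```

```bash
python3 - <<'E'
from h import *
s=state(); R=s['tool_rot']; print(s['eef_pos'],np.degrees(np.arctan2(R[1,0],R[0,0])),R[:,1],s['force'])
p,im,d=snap('wrist','w1')
print(boxes_of('wrist','gauge')[:2])
E
```

```text
[0.49964228 0.16464822 0.26139798] 11.836125129271672 [ 0.00109268 -0.00239445 -0.99999654] [-0.11022744 -0.27211476 -0.38062788]
[{'box': [310.5, 153.5, 332.4, 198.8], 'score': 0.93}]
```

View pics/w1.png

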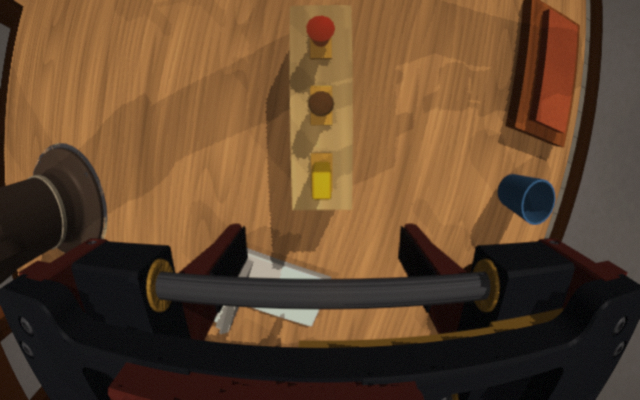

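```bash
cat >> m.py <<'E'
def wcloud(p,d):
    f=200/np.tan(np.radians(p['vfov'])/2)
    v,u=np.mgrid[0:400,0:640]; x=u-p['cx'];y=v-p['cy'];r=np.hypot(x,y)+1e-9;t=r/f
    k=np.tan(t)/r
    P=np.stack([x*k*d,-y*k*d,-d],-1)
    M=np.array(p['cam_to_world']); return P@M[:3,:3].T+M[:3,3]
E
python3 - <<'E'
from m import *
p,im,d=load('w1'); C=wcloud(p,d)
hsv=cv2.cvtColor(im,cv2.COLOR_RGB2HSV)
m=(hsv[...,0]>=22)&(hsv[...,0]<33)&(hsv[...,1]>150)&(C[...,2]>.12)&(C[...,2]<.22)
m[:140]=0;m[215:]=0
P=C[m]; print(len(P),P.min(0),P.max(0)); t=P[P[:,2]>.182]; print(len(t),cv2.minAreaRect((t[:,:2]*1000).astype(np.float32)),np.median(t,0))
q=C[:215,280:360].reshape(-1,3); q=q[abs(q[:,2]-.11)<.006]; print(cv2.minAreaRect((q[:,:2]*1000).astype(np.float32)),np.median(q[:,2]))
E
```

```text
577 [0.48619246 0.16276587 0.13144917] [0.50616488 0.18954489 0.1916016 ]
519 ((496.1163330078125, 175.9765167236328), (16.149381637573242, 24.723081588745117), 11.953272819519043) [0.49600858 0.17654627 0.18960279]
((480.2864685058594, 248.851318359375), (70.56590270996094, 240.82638549804688), 12.153977394104004) 0.11000868595162766
```

Emit:
send_rows(
  rows=[
    [[-0.003, 0.008, -0.02], [0, 0, 0.005], 0],
    [[0, 0, -0.03], [0, 0, 0], 0],
    [[0, 0, -0.03], [0, 0, 0], 0],
    [[0, 0, -0.025], [0, 0, 0], 0],
    [[0, 0, -0.01], [0, 0, 0], 0],
    [[0, 0, 0], [0, 0, 0], 0],
  ],
)

```text
time_s: 3.4
eef_pos: [0.4891, 0.1843, 0.1438]
tool_rot: [[0.974, 0.0, -0.226], [0.226, 0.004, 0.974], [0.001, -1.0, 0.004]]
force: [0.8, -0.1, -0.7]
opening: 0.998
```

```bash
python3 - <<'E'
from h import *
s=state(); R=s['tool_rot']; print(s['eef_pos'],np.degrees(np.arctan2(R[1,0],R[0,0])),R[:,1],s['force'])
snap('wrist','w2');snap('side','s2')
E
```

```text
[0.48913799 0.18425367 0.14381945] 13.054205402653091 [ 7.17793783e-05  4.04935458e-03 -9.99991799e-01] [ 0.80996669 -0.11294155 -0.7069357 ]
```

View pics/w2.png

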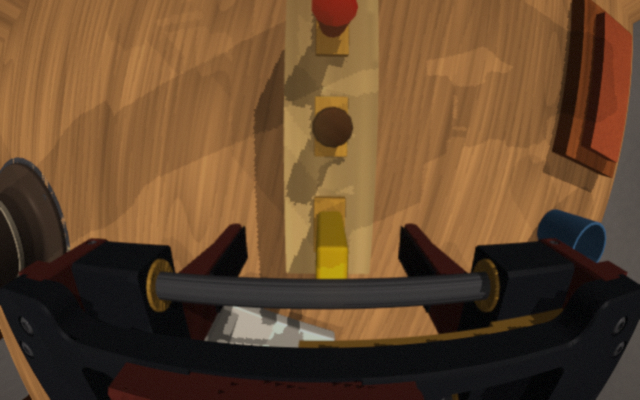

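View pics/s2.png

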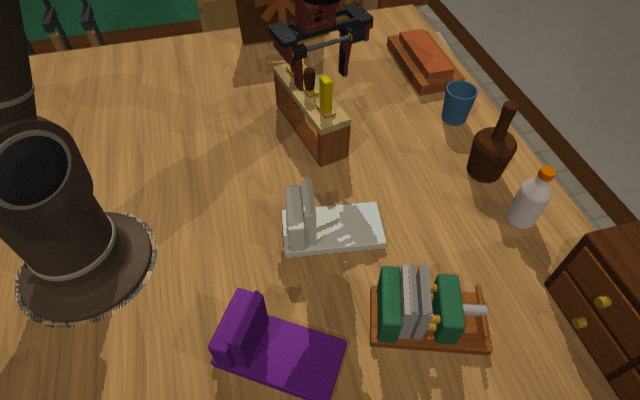

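Emit:
send_rows(
  rows=[
    [[0.005, -0.009, 0], [0, 0, -0.01], 0],
    [[0, 0, 0], [0, 0, 0], 0],
    [[0, 0, 0], [0, 0, 0], 0],
  ],
)

```text
time_s: 3.8
eef_pos: [0.4978, 0.1754, 0.1486]
tool_rot: [[0.977, 0.007, -0.215], [0.215, 0.008, 0.977], [0.009, -1.0, 0.006]]
force: [0.5, 0.4, 0.5]
opening: 1.001
```

```bash
python3 - <<'E'
from h import *
s=state(); R=s['tool_rot']; print(s['eef_pos'],np.degrees(np.arctan2(R[1,0],R[0,0])),R[:,1],s['force'],s['joint_velocities'])
E
```

```text
[0.49775393 0.1753546  0.14858682] 12.397134144711007 [ 0.0069756   0.00786691 -0.99994472] [0.52106035 0.44081422 0.54566595] [ 0.80361385 -0.63867694  0.73772178 -0.73270507  0.42710238  0.31325888
  0.0506609 ]
```

Emit:
send_rows(
  rows=[
    [[0, 0, 0], [0, 0, 0], 0],
  ],
)

```text
time_s: 3.9
eef_pos: [0.4983, 0.1752, 0.1492]
tool_rot: [[0.977, 0.008, -0.214], [0.214, 0.008, 0.977], [0.01, -1.0, 0.007]]
force: [-0.1, -0.1, 0.1]
opening: 0.999
```

Emit:
send_rows(
  rows=[
    [[0, 0, 0], [0, 0, 0], 0],
  ],
)

```text
time_s: 4.0
eef_pos: [0.4985, 0.1752, 0.1495]
tool_rot: [[0.977, 0.008, -0.214], [0.214, 0.009, 0.977], [0.01, -1.0, 0.007]]
force: [-0.4, 0.0, -0.1]
opening: 0.996
```

Emit:
send_rows(
  rows=[
    [[0, 0, 0], [0, 0, 0], 0],
  ],
)

```text
time_s: 4.1
eef_pos: [0.4985, 0.1752, 0.1497]
tool_rot: [[0.977, 0.009, -0.214], [0.214, 0.009, 0.977], [0.01, -1.0, 0.007]]
force: [-0.2, -0.6, -0.7]
opening: 1.001
```

Emit:
send_rows(
  rows=[
    [[-0.002, -0.002, -0.006], [-0.008, 0.008, 0], 0],
    [[0, 0, 0], [0, 0, 0], 0],
    [[0, 0, 0], [0, 0, 0], 0],
  ],
)

```text
time_s: 4.4
eef_pos: [0.4961, 0.1732, 0.143]
tool_rot: [[0.977, -0.0, -0.214], [0.214, 0.0, 0.977], [-0.0, -1.0, 0.0]]
force: [0.3, 0.4, -0.4]
opening: 1.003
```

Emit:
send_rows(
  rows=[
    [[0, 0, 0], [0, 0, 0], 1],
    [[0, 0, 0], [0, 0, 0], 1],
    [[0, 0, 0], [0, 0, 0], 1],
    [[0, 0, 0], [0, 0, 0], 1],
    [[0, 0, 0], [0, 0, 0], 1],
    [[0, 0, 0], [0, 0, 0], 1],
  ],
  force=35,
)

```text
time_s: 5.0
eef_pos: [0.4961, 0.1733, 0.1429]
tool_rot: [[0.977, -0.001, -0.214], [0.214, -0.0, 0.977], [-0.001, -1.0, 0.0]]
force: [-0.2, -0.5, -1.0]
opening: 0.495
```

Emit:
send_rows(
  rows=[
    [[0, 0, 0], [0, 0, 0], 1],
    [[0, 0, 0], [0, 0, 0], 1],
    [[0, 0, 0], [0, 0, 0], 1],
    [[0, 0, 0], [0, 0, 0], 1],
    [[0, 0, 0], [0, 0, 0], 1],
    [[0, 0, 0], [0, 0, 0], 1],
  ],
)

```text
time_s: 5.6
eef_pos: [0.4961, 0.1733, 0.1429]
tool_rot: [[0.977, -0.001, -0.214], [0.214, 0.0, 0.977], [-0.0, -1.0, 0.0]]
force: [-0.2, 0.2, 0.7]
opening: 0.201
```

Emit:
send_rows(
  rows=[
    [[0, 0, 0], [0, 0, 0], 1],
    [[0, 0, 0.01], [0, 0, 0], 1],
    [[0, 0, 0.015], [0, 0, 0], 1],
    [[0, 0, 0.015], [0, 0, 0], 1],
    [[0, 0, 0], [0, 0, 0], 1],
    [[0, 0, 0], [0, 0, 0], 1],
  ],
)

```text
time_s: 6.2
eef_pos: [0.4951, 0.1727, 0.185]
tool_rot: [[0.977, -0.002, -0.214], [0.214, -0.001, 0.977], [-0.003, -1.0, -0.001]]
force: [0.1, -0.6, -2.1]
opening: 0.2
```

Emit:
send_rows(
  rows=[
    [[0, 0, 0.015], [0, 0, 0], 1],
    [[0, 0, 0.02], [0, 0, 0], 1],
    [[0, 0, 0.02], [0, 0, 0], 1],
    [[0, 0, 0.015], [0, 0, 0], 1],
    [[0, 0, 0], [0, 0, 0], 1],
    [[0, 0, 0], [0, 0, 0], 1],
  ],
)

```text
time_s: 6.8
eef_pos: [0.4923, 0.1717, 0.2527]
tool_rot: [[0.977, -0.009, -0.214], [0.214, -0.005, 0.977], [-0.01, -1.0, -0.003]]
force: [-0.1, 0.2, -2.6]
opening: 0.204
```

```bash
python3 - <<'E'
from h import *
s=state(); R=s['tool_rot']; print(s['eef_pos'],np.degrees(np.arctan2(R[1,0],R[0,0])),R[:,1],s['force'],s['opening'])
snap('side','s3')
E
```

```text
[0.49229815 0.17170722 0.25269847] 12.364799634794164 [-0.00875246 -0.00464655 -0.9999509 ] [-0.10692301  0.24882386 -2.62343861] 0.20402476140379
```

View pics/s3.png

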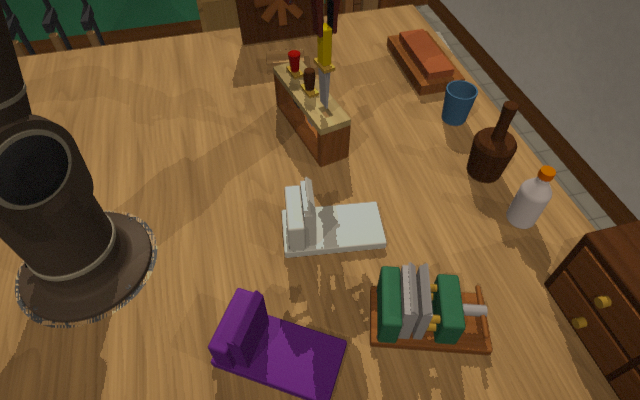

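Emit:
send_rows(
  rows=[
    [[0, 0, 0.02], [-0.004, 0.008, 0], 1],
    [[0.001, -0.015, 0.012], [0, 0, -0.03], 1],
    [[0.003, -0.03, 0], [0, 0, -0.06], 1],
    [[0.003, -0.04, 0], [0, 0, -0.06], 1],
    [[0.003, -0.04, 0], [0, 0, -0.06], 1],
    [[0.003, -0.04, 0], [0, 0, -0.06], 1],
    [[0.003, -0.04, 0], [0, 0, -0.06], 1],
    [[0.003, -0.04, 0], [0, 0, -0.06], 1],
    [[0.003, -0.04, 0], [0, 0, -0.06], 1],
    [[0.003, -0.04, 0], [0, 0, -0.05], 1],
    [[0.003, -0.04, 0], [0, 0, -0.04], 1],
    [[0.002, -0.02, 0], [0, 0, 0], 1],
  ],
)

```text
time_s: 8.05
eef_pos: [0.5061, -0.2516, 0.2753]
tool_rot: [[0.924, -0.029, 0.38], [-0.38, -0.001, 0.925], [-0.026, -1.0, -0.012]]
force: [-0.0, -0.2, -1.7]
opening: 0.203
```

Emit:
send_rows(
  rows=[
    [[0, 0, 0], [0, 0, 0], 1],
    [[0, 0, 0], [0, 0, 0], 1],
    [[0, 0, 0], [0, 0, 0], 1],
  ],
)

```text
time_s: 8.35
eef_pos: [0.4999, -0.2601, 0.2734]
tool_rot: [[0.917, -0.032, 0.397], [-0.397, -0.003, 0.918], [-0.029, -0.999, -0.015]]
force: [-0.2, 0.4, -1.9]
opening: 0.205
```

```bash
cat > st.py <<'E'
from h import *
s=state(); R=s['tool_rot']; y=R[:,1]
print(s['time_s'],s['eef_pos'],'yaw',np.degrees(np.arctan2(R[1,0],R[0,0])),'y',y.round(4),s['force'],s['wrist_torque'],s['opening'])
a=np.radians(-19.23); ex=np.array([np.cos(a),np.sin(a)]); ey=np.array([-ex[1],ex[0]]); c=np.array([.5525,-.2633])
r=s['eef_pos'][:2]+y[:2]*.123-c; print('tip in base frame x,y',r@ex,r@ey,'tip z',s['eef_pos'][2]-.123,'F vise',s['force'][:2]@ex,s['force'][:2]@ey)
E
python3 st.py
```

```text
8.35 [ 0.49985999 -0.26008919  0.27344913] yaw -23.405439530506694 y [-0.0322 -0.0025 -0.9995] [-0.17163246  0.40826337 -1.91533204] [0.0201446  0.01268045 0.00899972] 0.20490843467192343
tip in base frame x,y -0.0543931936166508 -0.015900247573345887 tip z 0.15044912919444486 F vise -0.29652212531296895 0.32895487971303367
```

Emit:
send_rows(
  rows=[
    [[0.012, 0.0035, 0], [0.001, -0.016, 0.036], 1],
    [[0.011, 0.003, 0], [0.001, -0.015, 0.033], 1],
    [[0, 0, 0], [0, 0, 0], 1],
    [[0, 0, 0], [0, 0, 0], 1],
    [[0, 0, 0], [0, 0, 0], 1],
  ],
)

```text
time_s: 8.85
eef_pos: [0.5262, -0.2484, 0.2733]
tool_rot: [[0.947, 0.003, 0.321], [-0.321, 0.001, 0.947], [0.002, -1.0, 0.002]]
force: [-0.8, 0.2, -1.7]
opening: 0.199
```

```bash
python3 st.py
```

```text
8.85 [ 0.52615152 -0.24838363  0.27328955] yaw -18.695172515278088 y [ 2.7e-03  7.0e-04 -1.0e+00] [-0.81804267  0.19158771 -1.72907578] [-0.04569119  0.09277305  0.03792249] 0.19892552807934774
tip in base frame x,y -0.029505391176470826 0.005603165105291084 tip z 0.1502895457380371 F vise -0.8355007379500832 -0.08853351997003409
```

Emit:
send_rows(
  rows=[
    [[-0.003, -0.005, -0.01], [-0.001, 0.003, -0.009], 1],
    [[0, 0, -0.008], [0, 0, 0], 1],
    [[0, 0, 0], [0, 0, 0], 1],
    [[0, 0, 0], [0, 0, 0], 1],
    [[0, 0, 0], [0, 0, 0], 1],
  ],
)

```text
time_s: 9.35
eef_pos: [0.522, -0.2538, 0.253]
tool_rot: [[0.944, -0.002, 0.331], [-0.331, -0.0, 0.944], [-0.002, -1.0, -0.001]]
force: [0.2, 0.4, -1.5]
opening: 0.201
```

```bash
python3 st.py; python3 - <<'E'
from h import *
for n in ['side','top','wrist']:
    p,im,d=snap(n,n+'4')
c=cv2.imread('pics/side4.png')[180:360,340:520]; cv2.imwrite('pics/side4z.png',cv2.resize(c,None,fx=3.3,fy=3.3,interpolation=cv2.INTER_CUBIC))
E
```

```text
9.35 [ 0.52203143 -0.253834    0.25298836] yaw -19.305826810399154 y [-2.2e-03 -2.0e-04 -1.0e+00] [ 0.16668314  0.43549054 -1.50788359] [-0.07525417  0.08859752  0.00941303] 0.20052763107681967
tip in base frame x,y -0.03213230971650566 -0.0012117377677140955 tip z 0.12998836436822714 F vise 0.013949264101508535 0.4660908657808699
```

View pics/side4z.png

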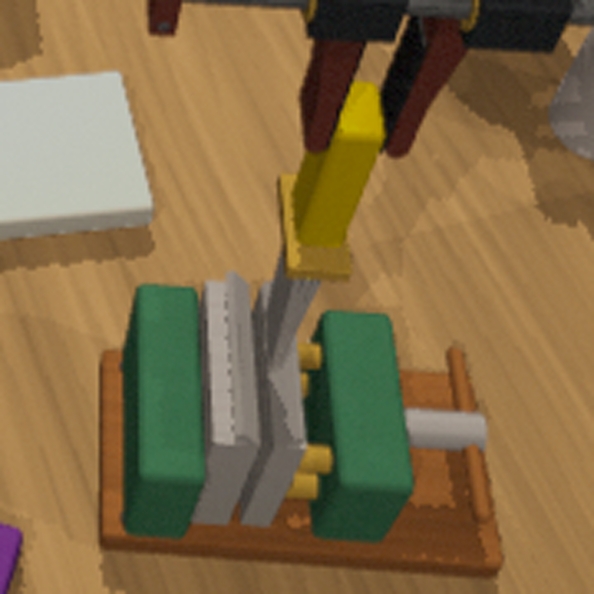

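View pics/wrist4.png

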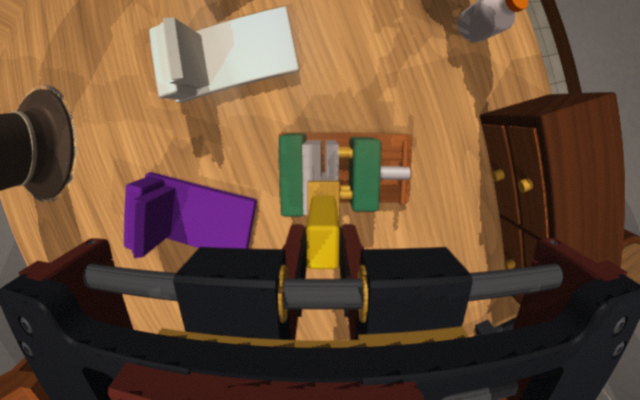

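```bash
cat > ga.py <<'E'
from m import *
import sys
a=np.radians(-19.23); ex=np.array([np.cos(a),np.sin(a)]); ey=np.array([-ex[1],ex[0]]); c=np.array([.5525,-.2633])
for n,f in [(sys.argv[1],cloud),(sys.argv[2],cloud),(sys.argv[3],wcloud)]:
    p,im,d=load(n); C=f(p,d); z=C[...,2]; x=(C[...,:2]-c)@ex; y=(C[...,:2]-c)@ey
    m=(d>0)&(abs(x+.03)<.03)&(abs(y)<.03)&(z>.126)
    print(n)
    for lo in np.arange(.126,.31,.008):
        s=m&(z>=lo)&(z<lo+.008)
        if s.sum()>3: print('%.3f n%d x %.4f..%.4f mid %.4f  y %.4f..%.4f'%(lo+.004,s.sum(),x[s].min(),x[s].max(),(x[s].min()+x[s].max())/2,y[s].min(),y[s].max()))
E
python3 ga.py side4 top4 wrist4
```

```text
side4
0.130 n13 x -0.0331..-0.0302 mid -0.0317  y -0.0148..0.0101
0.138 n20 x -0.0334..-0.0302 mid -0.0318  y -0.0155..0.0122
0.146 n24 x -0.0338..-0.0298 mid -0.0318  y -0.0160..0.0126
0.154 n30 x -0.0345..-0.0293 mid -0.0319  y -0.0155..0.0122
0.162 n30 x -0.0350..-0.0283 mid -0.0317  y -0.0159..0.0092
0.170 n32 x -0.0351..-0.0285 mid -0.0318  y -0.0155..0.0132
0.178 n36 x -0.0356..-0.0283 mid -0.0319  y -0.0161..0.0126
0.186 n39 x -0.0361..-0.0277 mid -0.0319  y -0.0159..0.0114
0.194 n29 x -0.0366..-0.0273 mid -0.0320  y -0.0161..-0.0091
0.202 n27 x -0.0370..-0.0268 mid -0.0319  y -0.0159..-0.0130
0.210 n6 x -0.0362..-0.0274 mid -0.0318  y -0.0158..-0.0144
0.218 n6 x -0.0435..-0.0235 mid -0.0335  y -0.0230..-0.0070
0.226 n302 x -0.0439..-0.0192 mid -0.0315  y -0.0243..0.0196
0.234 n68 x -0.0420..-0.0216 mid -0.0318  y -0.0216..0.0092
0.242 n76 x -0.0411..-0.0238 mid -0.0324  y -0.0150..0.0091
0.250 n76 x -0.0413..-0.0238 mid -0.0325  y -0.0153..0.0081
0.258 n77 x -0.0411..-0.0238 mid -0.0325  y -0.0149..0.0085
0.266 n82 x -0.0410..-0.0239 mid -0.0324  y -0.0154..0.0044
0.274 n73 x
[... 1567 characters left out ...]
2..-0.0280 mid -0.0316  y 0.0142..0.0145
0.226 n606 x -0.0438..-0.0196 mid -0.0317  y -0.0055..0.0229
0.234 n48 x -0.0419..-0.0213 mid -0.0316  y 0.0072..0.0215
0.242 n77 x -0.0394..-0.0225 mid -0.0309  y 0.0108..0.0142
0.250 n60 x -0.0403..-0.0227 mid -0.0315  y 0.0105..0.0138
0.258 n100 x -0.0401..-0.0225 mid -0.0313  y 0.0109..0.0143
0.266 n88 x -0.0408..-0.0227 mid -0.0318  y 0.0107..0.0140
0.274 n111 x -0.0406..-0.0227 mid -0.0317  y 0.0107..0.0143
0.282 n130 x -0.0409..-0.0229 mid -0.0319  y 0.0108..0.0143
0.290 n220 x -0.0494..-0.0143 mid -0.0318  y 0.0090..0.0142
0.298 n1702 x -0.0493..-0.0143 mid -0.0318  y -0.0114..0.0140
0.306 n261 x -0.0493..-0.0142 mid -0.0318  y -0.0083..0.0128
```

Emit:
send_rows(
  rows=[
    [[0, 0, -0.008], [0, 0.002, 0], 1],
    [[0, 0, -0.008], [0, 0, 0], 1],
    [[0, 0, -0.004], [0, 0, 0], 1],
    [[0, 0, 0], [0, 0, 0], 1],
    [[0, 0, 0], [0, 0, 0], 1],
  ],
)

```text
time_s: 10.0
eef_pos: [0.5223, -0.2537, 0.2313]
tool_rot: [[0.944, -0.004, 0.33], [-0.33, -0.0, 0.944], [-0.004, -1.0, -0.002]]
force: [0.4, 0.1, -1.5]
opening: 0.201
```

```bash
python3 st.py
```

```text
10.0 [ 0.52225497 -0.25365902  0.23131195] yaw -19.27584060174083 y [-3.9e-03 -3.0e-04 -1.0e+00] [ 0.38258481  0.13178306 -1.5339271 ] [-0.05433534  0.08393058  0.02889577] 0.2011864379148096
tip in base frame x,y -0.032172398404890314 -0.0010461039859931995 tip z 0.10831195470613109 F vise 0.31783391601463806 0.2504386484011537
```

Emit:
send_rows(
  rows=[
    [[0, 0, -0.005], [0, -0.004, 0], 1],
    [[0, 0, -0.005], [0, 0, 0], 1],
    [[0, 0, 0], [0, 0, 0], 1],
    [[0, 0, 0], [0, 0, 0], 1],
  ],
)

```text
time_s: 10.4
eef_pos: [0.5221, -0.2537, 0.2205]
tool_rot: [[0.944, 0.0, 0.33], [-0.33, -0.0, 0.944], [0.0, -1.0, -0.0]]
force: [0.8, 0.6, -0.9]
opening: 0.2
```

```bash
python3 st.py
```

```text
10.4 [ 0.52211239 -0.25366388  0.22054971] yaw -19.27675085039981 y [ 4.e-04 -2.e-04 -1.e+00] [ 0.82757619  0.56574014 -0.88000477] [-0.04538591  0.06334109  0.0169074 ] 0.20036273409300576
tip in base frame x,y -0.03181447300666817 -0.0009151311440224732 tip z 0.09754970961586046 F vise 0.5950680040957853 0.80674551444326
```

Emit:
send_rows(
  rows=[
    [[0, 0, -0.004], [0, 0, 0], 1],
    [[0, 0, -0.003], [0, 0, 0], 1],
    [[0, 0, 0], [0, 0, 0], 1],
    [[0, 0, 0], [0, 0, 0], 1],
  ],
)

```text
time_s: 10.8
eef_pos: [0.522, -0.2537, 0.2131]
tool_rot: [[0.944, 0.0, 0.33], [-0.33, -0.0, 0.944], [0.0, -1.0, 0.0]]
force: [-0.1, 0.1, -1.6]
opening: 0.202
```

Emit:
send_rows(
  rows=[
    [[0, 0, 0], [0, 0, 0], 1],
  ],
)

```text
time_s: 10.9
eef_pos: [0.522, -0.2537, 0.2131]
tool_rot: [[0.944, 0.0, 0.33], [-0.33, -0.0, 0.944], [0.0, -1.0, -0.0]]
force: [-0.8, 0.7, -2.2]
opening: 0.201
```

Emit:
send_rows(
  rows=[
    [[0, 0, 0], [0, 0, 0], 1],
  ],
)

```text
time_s: 11.0
eef_pos: [0.522, -0.2537, 0.2131]
tool_rot: [[0.944, 0.0, 0.33], [-0.33, -0.0, 0.944], [0.0, -1.0, -0.0]]
force: [-0.8, -0.4, -2.6]
opening: 0.197
```

```bash
python3 st.py
```

```text
11.0 [ 0.52202817 -0.25370516  0.21307106] yaw -19.27968787244283 y [ 2.e-04 -2.e-04 -1.e+00] [-0.80516584 -0.42883631 -2.61257511] [-0.01578496  0.21239213  0.0105086 ] 0.1973635333207445
tip in base frame x,y -0.031897395340882956 -0.0009850064844216095 tip z 0.09007106414789484 F vise -0.6189988582492629 -0.6700992644427963
```

Emit:
send_rows(
  rows=[
    [[0, 0, -0.004], [0, 0, 0], 1],
    [[0, 0, -0.003], [0, 0, 0], 1],
    [[0, 0, 0], [0, 0, 0], 1],
    [[0, 0, 0], [0, 0, 0], 1],
  ],
)

```text
time_s: 11.4
eef_pos: [0.5218, -0.2536, 0.2055]
tool_rot: [[0.944, -0.0, 0.33], [-0.33, 0.0, 0.944], [-0.0, -1.0, 0.0]]
force: [-0.9, -0.3, -1.2]
opening: 0.198
```

Emit:
send_rows(
  rows=[
    [[0, 0, 0], [0, 0, 0], 1],
  ],
)

```text
time_s: 11.5
eef_pos: [0.5218, -0.2536, 0.2054]
tool_rot: [[0.944, -0.0, 0.33], [-0.33, 0.0, 0.944], [-0.0, -1.0, 0.0]]
force: [-0.9, -0.3, -2.7]
opening: 0.198
```

Emit:
send_rows(
  rows=[
    [[0, 0, 0], [0, 0, 0], 1],
  ],
)

```text
time_s: 11.6
eef_pos: [0.5218, -0.2536, 0.2054]
tool_rot: [[0.944, -0.0, 0.33], [-0.33, 0.0, 0.944], [-0.0, -1.0, 0.0]]
force: [-1.4, 0.8, -2.6]
opening: 0.201
```

```bash
python3 st.py
```

```text
11.6 [ 0.521827   -0.25362426  0.20543239] yaw -19.28148587730047 y [-2.e-04  1.e-04 -1.e+00] [-1.35871888  0.76993498 -2.61961124] [0.00520454 0.29905532 0.02825902] 0.20075982354639646
tip in base frame x,y -0.032169596987997734 -0.0009653284300993983 tip z 0.08243238823870416 F vise -1.5364944784213654 0.27946661383152543
```

Emit:
send_rows(
  rows=[
    [[-0.0006, 0.0002, -0.003], [0, 0, 0], 1],
    [[0, 0, -0.002], [0, 0, 0], 1],
    [[0, 0, 0], [0, 0, 0], 1],
    [[0, 0, 0], [0, 0, 0], 1],
  ],
)

```text
time_s: 12.0
eef_pos: [0.5217, -0.2537, 0.2007]
tool_rot: [[0.944, 0.001, 0.33], [-0.33, -0.0, 0.944], [0.001, -1.0, 0.0]]
force: [-0.2, -0.5, -0.0]
opening: 0.203
```

Emit:
send_rows(
  rows=[
    [[0, 0, 0], [0, 0, 0], 1],
  ],
)

```text
time_s: 12.1
eef_pos: [0.5217, -0.2537, 0.2007]
tool_rot: [[0.944, 0.001, 0.33], [-0.33, -0.0, 0.944], [0.001, -1.0, 0.0]]
force: [-0.3, 1.2, -1.4]
opening: 0.197
```

```bash
python3 st.py; python3 - <<'E'
from h import *
for n in ['side','top']:
    p,im,d=snap(n,n+'5')
c=cv2.imread('pics/side5.png')[180:360,340:520]; cv2.imwrite('pics/side5z.png',cv2.resize(c,None,fx=3.3,fy=3.3,interpolation=cv2.INTER_CUBIC))
E
```

```text
12.1 [ 0.52174024 -0.25369574  0.20070015] yaw -19.27805179939457 y [ 1.4e-03 -4.0e-04 -1.0e+00] [-0.33978264  1.23781604 -1.42054835] [-0.01340965  0.29339663  0.01520952] 0.19748454600504442
tip in base frame x,y -0.03203338361800876 -0.001051869314818925 tip z 0.07770014872797101 F vise -0.7285125702491732 1.0568397380424526
```

View pics/side5z.png

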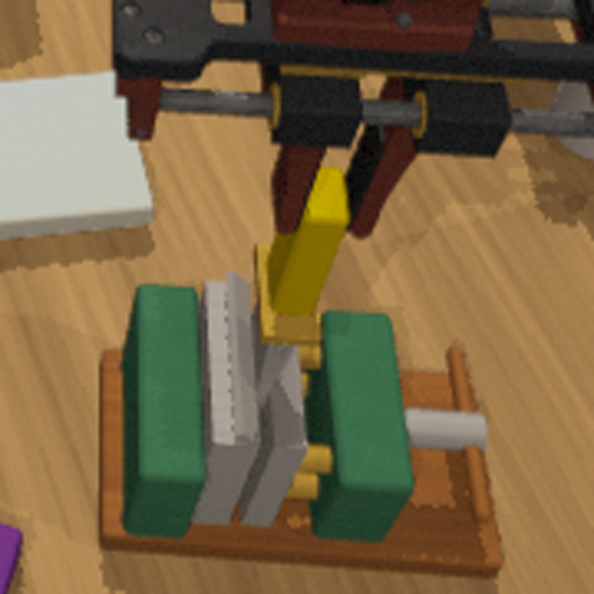

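Emit:
send_rows(
  rows=[
    [[0, 0, -0.003], [0, 0, 0], 1],
    [[0, 0, -0.002], [0, 0, 0], 1],
    [[0, 0, 0], [0, 0, 0], 1],
    [[0, 0, 0], [0, 0, 0], 1],
  ],
)

```text
time_s: 12.6
eef_pos: [0.522, -0.2539, 0.1958]
tool_rot: [[0.944, 0.002, 0.33], [-0.33, -0.0, 0.944], [0.002, -1.0, 0.0]]
force: [-0.6, 0.6, 2.6]
opening: 0.202
```

Emit:
send_rows(
  rows=[
    [[0, 0, 0], [0, 0, 0], 1],
  ],
)

```text
time_s: 12.7
eef_pos: [0.5219, -0.2539, 0.1958]
tool_rot: [[0.944, 0.002, 0.33], [-0.33, -0.0, 0.944], [0.002, -1.0, 0.0]]
force: [-0.1, 0.3, 1.3]
opening: 0.2
```

Emit:
send_rows(
  rows=[
    [[0, 0, 0], [0, 0, 0], 1],
  ],
)

```text
time_s: 12.8
eef_pos: [0.522, -0.2539, 0.1958]
tool_rot: [[0.944, 0.002, 0.33], [-0.33, -0.001, 0.944], [0.002, -1.0, 0.0]]
force: [-0.3, -0.1, 1.2]
opening: 0.204
```

```bash
python3 st.py
```

```text
12.8 [ 0.52201605 -0.2538594   0.1958366 ] yaw -19.276438261996567 y [ 2.2e-03 -5.0e-04 -1.0e+00] [-0.32834203 -0.14029733  1.22395011] [0.10598913 0.35764965 0.01986885] 0.20386099402305313
tip in base frame x,y -0.03161531602046661 -0.001096828232642832 tip z 0.07283659538850237 F vise -0.26381339137622445 -0.24061238875124885
```

Emit:
send_rows(
  rows=[
    [[0, 0, -0.003], [0, 0, 0], 1],
    [[0, 0, -0.002], [0, 0, 0], 1],
    [[0, 0, 0], [0, 0, 0], 1],
  ],
)

```text
time_s: 13.1
eef_pos: [0.5221, -0.2541, 0.1909]
tool_rot: [[0.944, 0.003, 0.33], [-0.33, -0.001, 0.944], [0.003, -1.0, 0.0]]
force: [-2.0, 0.5, 2.1]
opening: 0.198
```

Emit:
send_rows(
  rows=[
    [[0, 0, 0], [0, 0, 0], 1],
  ],
)

```text
time_s: 13.2
eef_pos: [0.5222, -0.2541, 0.1909]
tool_rot: [[0.944, 0.003, 0.33], [-0.33, -0.001, 0.944], [0.003, -1.0, 0.0]]
force: [-1.9, 1.1, 3.9]
opening: 0.201
```

```bash
python3 st.py; python3 - <<'E'
from m import *
for n in ['side','top']:
    p,im,d=snap(n,n+'6')
# plate displacement from depth: profile of plate z>.1 points away from gauge, vise frame x
a=np.radians(-19.23); ex=np.array([np.cos(a),np.sin(a)]); ey=np.array([-ex[1],ex[0]]); c=np.array([.5525,-.2633])
for cam,yr in [('side',(-.04,-.018)),('side',(.018,.04)),('top',(-.04,-.018)),('top',(.018,.04))]:
  for k in ['0','4','6']:
    p,im,d=load(cam+k); C=cloud(p,d); z=C[...,2]; x=(C[...,:2]-c)@ex; y=(C[...,:2]-c)@ey
    o=(d>0)&(y>yr[0])&(y<yr[1])
    # lip slope sprung: z rises with x ; x0 = x-(z-.11)*9/11
    s=o&(x>-.030)&(x<-.0205)&(z>.1115)&(z<.1195)
    f=o&(x<-.0335)&(x>-.043)&(z>.1115)&(z<.1195)
    e=o&(x>-.03)&(x<-.005)&(z>.112)
    print(cam,yr[0],k,s.sum(),'sprung face',np.median(x[s]-(z[s]-.11)*9/11).round(5),'fixed',f.sum(),np.median(x[f]+(z[f]-.11)*9/11).round(5),'back edge',np.percentile(x[e],97).round(5))
E
```

```text
13.2 [ 0.5221879  -0.25408216  0.19085766] yaw -19.28106059980266 y [ 2.9e-03 -7.0e-04 -1.0e+00] [-1.88930729  1.07769866  3.8709617 ] [0.08260429 0.383676   0.04737867] 0.20122585496268397
tip in base frame x,y -0.03129710498014709 -0.0012433914087454313 tip z 0.06785765523279857 F vise -2.138843584144442 0.3953031545399832
side -0.04 0 82 sprung face -0.02958 fixed 58 -0.03426 back edge -0.01752
side -0.04 4 86 sprung face -0.029 fixed 55 -0.03419 back edge -0.00587
side -0.04 6 80 sprung face -0.02822 fixed 52 -0.03437 back edge -0.00578
side 0.018 0 74 sprung face -0.02932 fixed 44 -0.03452 back edge -0.01731
side 0.018 4 11 sprung face -0.03043 fixed 41 -0.03415 back edge -0.025
  return _methods._mean(a, axis=axis, dtype=dtype,
  ret = ret.dtype.type(ret / rcount)
Traceback (most recent call last):
IndexError: index -1 is out of bounds for axis 0 with size 0
```

```bash
cat > pl.py <<'E'
from m import *
import sys
a=np.radians(-19.23); ex=np.array([np.cos(a),np.sin(a)]); ey=np.array([-ex[1],ex[0]]); c=np.array([.5525,-.2633])
def proj(p,P):
    M=np.linalg.inv(p['cam_to_world']); q=M[:3,:3]@P+M[:3,3]; f=200/np.tan(np.radians(p['vfov'])/2)
    return np.array([p['cx']+f*q[0]/-q[2],p['cy']-f*q[1]/-q[2]])
def W(x,y,z): return np.r_[c+ex*x+ey*y,z]
def ecc(A,B,u0,u1,v0,v1):
    A=cv2.GaussianBlur(cv2.cvtColor(A,cv2.COLOR_RGB2GRAY).astype(np.float32),(0,0),.8);B=cv2.GaussianBlur(cv2.cvtColor(B,cv2.COLOR_RGB2GRAY).astype(np.float32),(0,0),.8)
    t=A[v0:v1,u0:u1]; P=5; s=B[v0-P:v1+P,u0-P:u1+P]
    w=np.array([[1,0,P],[0,1,P]],np.float32)
    cc,w=cv2.findTransformECC(t,s,w,cv2.MOTION_TRANSLATION,(3,200,1e-6),None,1)
    return w[:,2]-P,cc
cam,A,B=sys.argv[1:4]
pa,ia,_=load(A); pb,ib,_=load(B)
y=float(sys.argv[4])
for nm,xc,hw in [('fixed',-.042,.012),('sprung',-.023,.011),('clampgreen',.02,.015)]:
    for zc in ([.085,.105] if cam=='side' else [.115]):
        if nm=='clampgreen': zc=.07
        u=proj(pa,W(xc,y,zc)); g=(proj(pa,W(xc+.001,y,zc))-u)
        h=9 if cam=='side' else 7
        try:
            sh,cc=ecc(ia,ib,int(u[0])-h,int(u[0])+h,int(u[1])-h,int(u[1])+h)
            print(nm,zc,u.round(),'shift px',sh.round(2),'px/mm',g.round(2),'mm',(sh@g/(g@g)).round(2),cc.round(3))
        except Exception as e: print(nm,'fail',str(e)[:60])
E
for y in -0.04; do for B in 4 5 6; do echo side0 $B; python3 pl.py side side0 side$B $y; done; done
for y in -0.025 0.025; do for B in 4 5 6; do echo top0 $B; python3 pl.py top top0 top$B $y; done; done
```

```text
side0 4
fixed fail 'float' object has no attribute 'round'
fixed fail 'float' object has no attribute 'round'
sprung fail 'float' object has no attribute 'round'
sprung fail 'float' object has no attribute 'round'
clampgreen fail 'float' object has no attribute 'round'
clampgreen fail 'float' object has no attribute 'round'
side0 5
fixed fail 'float' object has no attribute 'round'
fixed fail 'float' object has no attribute 'round'
sprung fail 'float' object has no attribute 'round'
sprung fail 'float' object has no attribute 'round'
clampgreen fail 'float' object has no attribute 'round'
clampgreen fail 'float' object has no attribute 'round'
side0 6
fixed fail 'float' object has no attribute 'round'
fixed fail 'float' object has no attribute 'round'
sprung fail 'float' object has no attribute 'round'
sprung fail 'float' object has no attribute 'round'
clampgreen fail 'float' object has no attribute 'round'
clampgreen fail 'float' object has no attribute 'round'
top0 4
fixed fail OpenCV(4.12.0) /io/opencv/modules/video/src/ecc.cpp:574: err
sprung fail OpenCV(4.12.0) /io/opencv/modul
[... 362 characters left out ...]
.12.0) /io/opencv/modules/video/src/ecc.cpp:589: err
sprung fail OpenCV(4.12.0) /io/opencv/modules/video/src/ecc.cpp:589: err
clampgreen fail OpenCV(4.12.0) /io/opencv/modules/video/src/ecc.cpp:589: err
top0 4
fixed fail 'float' object has no attribute 'round'
sprung fail 'float' object has no attribute 'round'
clampgreen fail 'float' object has no attribute 'round'
top0 5
fixed fail 'float' object has no attribute 'round'
sprung fail 'float' object has no attribute 'round'
clampgreen fail 'float' object has no attribute 'round'
top0 6
fixed fail 'float' object has no attribute 'round'
sprung fail 'float' object has no attribute 'round'
clampgreen fail 'float' object has no attribute 'round'
```

Only the formatting call failed on the side picture. The top view is blocked by the arm.

```bash
sed -i 's/cc.round(3)/round(float(cc),3)/' pl.py
for B in 4 5 6; do echo side0 $B; python3 pl.py side side0 side$B -0.04; done
python3 - <<'E'
import cv2,numpy as np
a=[cv2.resize(cv2.imread('pics/side%d.png'%k)[260:345,375:475],None,fx=3.9,fy=6,interpolation=cv2.INTER_CUBIC) for k in (4,6)]
cv2.imwrite('pics/cmp6.png',np.hstack(a))
E
```

```text
side0 4
fixed 0.085 [410. 322.] shift px [-0.01 -0.06] px/mm [0.69 0.05] mm -0.02 0.999
fixed 0.105 [413. 316.] shift px [-0.03 -0.01] px/mm [0.7  0.05] mm -0.04 0.999
sprung 0.085 [423. 323.] shift px [0.08 0.06] px/mm [0.69 0.05] mm 0.12 0.951
sprung 0.105 [426. 317.] shift px [ 0.22 -0.21] px/mm [0.71 0.05] mm 0.29 0.889
clampgreen 0.07 [451. 329.] shift px [-0.01  0.04] px/mm [0.68 0.05] mm -0.01 0.999
clampgreen 0.07 [451. 329.] shift px [-0.01  0.04] px/mm [0.68 0.05] mm -0.01 0.999
side0 5
fixed 0.085 [410. 322.] shift px [-0.05 -0.05] px/mm [0.69 0.05] mm -0.08 0.993
fixed 0.105 [413. 316.] shift px [-0.08  0.02] px/mm [0.7  0.05] mm -0.11 0.995
sprung 0.085 [423. 323.] shift px [0.09 0.16] px/mm [0.69 0.05] mm 0.15 0.939
sprung 0.105 [426. 317.] shift px [ 0.1  -0.22] px/mm [0.71 0.05] mm 0.12 0.809
clampgreen 0.07 [451. 329.] shift px [0.02 0.04] px/mm [0.68 0.05] mm 0.04 0.999
clampgreen 0.07 [451. 329.] shift px [0.02 0.04] px/mm [0.68 0.05] mm 0.04 0.999
side0 6
fixed 0.085 [410. 322.] shift px [-0.09 -0.02] px/mm [0.69 0.05] mm -0.13 0.984
fixed 0.105 [413. 316.] shift px [-0.16  0.15] px/mm [0.7  0.05] mm -0.22 0.985
sprung 0.085 [423. 323.] shift px [0.35 0.41] px/mm [0.69 0.05] mm 0.54 0.916
sprung 0.105 [426. 317.] shift px [ 0.41 -0.18] px/mm [0.71 0.05] mm 0.56 0.795
clampgreen 0.07 [451. 329.] shift px [0.06 0.05] px/mm [0.68 0.05] mm 0.09 0.999
clampgreen 0.07 [451. 329.] shift px [0.06 0.05] px/mm [0.68 0.05] mm 0.09 0.999
```

View pics/cmp6.png

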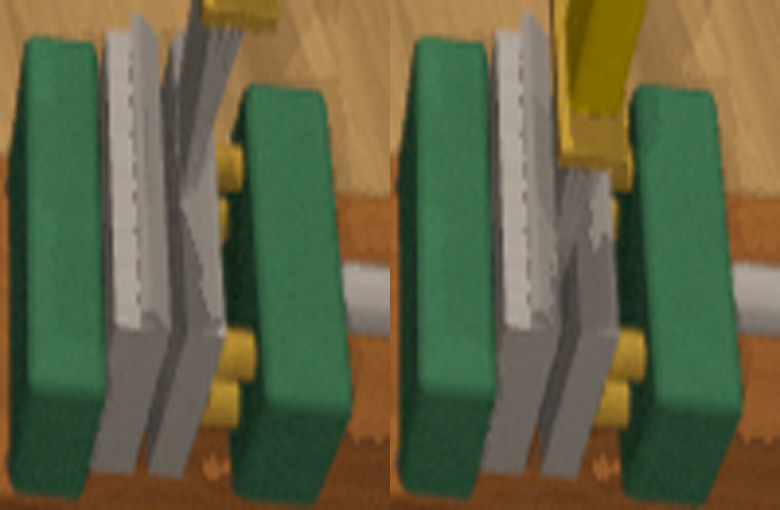

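```bash
cat > pe.py <<'E'
from m import *
import sys
a=np.radians(-19.23); ex=np.array([np.cos(a),np.sin(a)]); ey=np.array([-ex[1],ex[0]]); c=np.array([.5525,-.2633])
for k in sys.argv[1:]:
    p,im,d=load(k); C=cloud(p,d); z=C[...,2]; x=(C[...,:2]-c)@ex; y=(C[...,:2]-c)@ey
    e=(d>0)&(abs(y+.0402)<.004)&(z>.04)&(z<.105)&(x>-.032)&(x<-.008)
    f=(d>0)&(abs(y+.0402)<.004)&(z>.04)&(z<.105)&(x<=-.032)&(x>-.054)
    L=[];Rr=[];F=[];N=[]
    for v in range(400):
        i=np.where(e[v])[0]
        if len(i)>=4: L.append(x[v,i[0]]);Rr.append(x[v,i[-1]]);N.append(len(i))
        i=np.where(f[v])[0]
        if len(i)>=4: F.append(x[v,i[-1]])
    print(k,len(L),'sprung L %.2f R %.2f mean %.2f mm; centroid %.2f; fixed R %.2f'%(1e3*np.mean(L),1e3*np.mean(Rr),500*(np.mean(L)+np.mean(Rr)),1e3*x[e].mean(),1e3*np.mean(F)))
E
python3 pe.py side0 side4 side5 side6
```

```text
side0 18 sprung L -28.85 R -15.87 mean -22.36 mm; centroid -22.59; fixed R -35.73
side4 18 sprung L -28.91 R -15.68 mean -22.30 mm; centroid -22.63; fixed R -35.42
side5 18 sprung L -28.68 R -15.87 mean -22.28 mm; centroid -22.32; fixed R -35.75
side6 18 sprung L -27.68 R -14.41 mean -21.05 mm; centroid -21.45; fixed R -35.49
```

Emit:
send_rows(
  rows=[
    [[0, 0, -0.003], [0, 0, 0], 1],
    [[0, 0, -0.003], [0, 0, 0], 1],
    [[0, 0, -0.0015], [0, 0, 0], 1],
    [[0, 0, 0], [0, 0, 0], 1],
    [[0, 0, 0], [0, 0, 0], 1],
  ],
)

```text
time_s: 13.8
eef_pos: [0.5226, -0.2544, 0.1834]
tool_rot: [[0.944, 0.004, 0.33], [-0.33, -0.001, 0.944], [0.004, -1.0, 0.0]]
force: [-1.7, 1.2, 6.2]
opening: 0.2
```

Emit:
send_rows(
  rows=[
    [[0, 0, 0], [0, 0, 0], 1],
  ],
)

```text
time_s: 13.9
eef_pos: [0.5226, -0.2544, 0.1834]
tool_rot: [[0.944, 0.004, 0.33], [-0.33, -0.001, 0.944], [0.004, -1.0, 0.001]]
force: [-1.7, 0.4, 4.8]
opening: 0.202
```

Emit:
send_rows(
  rows=[
    [[0, 0, 0], [0, 0, 0], 1],
  ],
)

```text
time_s: 14.0
eef_pos: [0.5225, -0.2544, 0.1834]
tool_rot: [[0.944, 0.004, 0.33], [-0.33, -0.001, 0.944], [0.004, -1.0, 0.001]]
force: [-0.8, 0.1, 4.8]
opening: 0.204
```

```bash
python3 st.py; python3 - <<'E'
from h import *
for n in ['side','top','wrist']: snap(n,n+'7')
E
python3 pe.py side7; python3 st.py; python3 ga.py side7 top7 wrist7 | grep -A30 side7 | head -24
```

```text
14.0 [ 0.52254652 -0.25439678  0.1834469 ] yaw -19.285391029676703 y [ 4.2e-03 -8.0e-04 -1.0e+00] [-0.81987602  0.08304742  4.81837364] [ 0.18898655  0.51100849 -0.02553165] 0.2036602490501937
tip in base frame x,y -0.030698921330512264 -0.0013848911191965063 tip z 0.06044689943636594 F vise -0.801482841677549 -0.1916215418015481
side7 18 sprung L -26.98 R -14.12 mean -20.55 mm; centroid -20.71; fixed R -35.91
14.15 [ 0.52255102 -0.25436258  0.1834201 ] yaw -19.284065327355616 y [ 4.1e-03 -8.0e-04 -1.0e+00] [-1.50128678  1.17965606  5.2414    ] [0.19293528 0.5890836  0.01811121] 0.20275798914892862
tip in base frame x,y -0.03071132653092294 -0.0013520025599777997 tip z 0.0604201043621318 F vise -1.8060538456982254 0.6193705964008931
side7
0.130 n21 x -0.0361..-0.0263 mid -0.0312  y -0.0159..-0.0139
0.138 n6 x -0.0335..-0.0265 mid -0.0300  y -0.0153..-0.0144
0.154 n88 x -0.0434..-0.0193 mid -0.0313  y -0.0240..0.0196
0.162 n195 x -0.0435..-0.0191 mid -0.0313  y -0.0240..0.0195
0.170 n59 x -0.0406..-0.0230 mid -0.0318  y -0.0153..0.0087
0.178 n54 x -0.0406..-0.0238 mid -0.0322  y -0.01
[... 281 characters left out ...]
 mid -0.0314  y -0.0154..0.0077
0.226 n149 x -0.0495..-0.0136 mid -0.0316  y -0.0155..0.0088
0.234 n246 x -0.0497..-0.0139 mid -0.0318  y -0.0150..0.0098
0.242 n91 x -0.0497..-0.0139 mid -0.0318  y -0.0146..0.0083
0.250 n94 x -0.0507..-0.0129 mid -0.0318  y -0.0149..0.0067
0.258 n99 x -0.0519..-0.0120 mid -0.0319  y -0.0150..0.0069
0.266 n103 x -0.0525..-0.0116 mid -0.0321  y -0.0151..0.0033
0.274 n82 x -0.0531..-0.0110 mid -0.0320  y -0.0147..0.0097
0.282 n48 x -0.0222..-0.0133 mid -0.0177  y -0.0150..0.0094
0.290 n23 x -0.0217..-0.0163 mid -0.0190  y -0.0141..0.0060
0.298 n18 x -0.0217..-0.0210 mid -0.0214  y -0.0107..0.0001
0.306 n18 x -0.0221..-0.0208 mid -0.0215  y -0.0299..-0.0040
top7
```

```bash
python3 -c "
from cell import *
hand_in()"; python3 st.py
```

```text
the job is handed in; nothing more can be done
the job is handed in; nothing more can be done
```

I lifted the yellow gauge out of the rack and slid its blade thin end down between the green vise's plates. I handed in at about 14 s with the gauge still gripped. No verdict was reported.

**Last checks before handing in:**
- **Depth:** the tip was at z ≈ 0.060 m, about 50 mm below the plates' top edge and about 1 mm off the jaws' middle.
- **Upright:** the tool was tilted about 0.004 rad. The collar's height in the picture matched that depth, so the gauge had not slipped in the grip.
- **Sprung plate:** the side-camera depth picture put it about 1.8 mm back, good to roughly 0.3 mm.
- **Downward push:** about 7 N, compared with the stated 8 N at 2 mm.
- **Sideways force:** about 1 to 2 N net towards the fixed plate. The spring alone gives about 5.6 N at that depth, so I take the fixed plate to be carrying about 4 N. I inferred that and did not measure it.

**Checks that disagreed or failed:**
- **Empty gap:** I first read about 5.2 mm from the lips. The point where the blade started moving the plate implied about 6 mm, and I used that.
- **Plate shift by image matching:** partway down, at about 42 mm, this gave only about 0.55 mm, against about 1.2 mm from depth. Shadows had upset the match, so I relied on the depth reading, which fitted the measured force.
- **Top camera:** the image match failed on the pictures taken over the vise because the arm hid the jaws.

I did not touch the chisel or the scraper. I did not re-measure their positions at the end.

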